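# Lock the turntable's upper tray with its snap cap

### The job

Put the white upper tray onto the pillar of the turntable, so that it sits fully down with the two blue pegs through its two small holes. Then press the red cap straight down over the steel ball on top until it clicks on, and keep pressing after the click so that the cap bears firmly on the tray's collar; finish while still holding and pressing the cap down, do not let go. Leave the two jars, the mug, the tongs and the stick where they are.

Things in the scene. Friction and masses are not known exactly. Their poses are not given: they have to be found in the camera images.
- seat (a point): Centre of the seat: flat round top (84 mm across) of the pillar (56 mm thick) of the white turntable, 110 mm above the table; the tray's underside comes to rest here. z up, x through the two blue pegs at x = -31 and +31 mm, each 8 mm thick, 11 mm tall, tip tapered. The turntable is fixed and does not turn; its lower deck, 200 mm across, top 20 mm above the table, carries the jars.
- ball (a point): Widest part of the steel split ball (27 mm across) on the stud, a post 16 mm thick in the middle of the seat; on the seat's axis, 54.5 mm above it; the ball's top is 10 mm higher. Its four sprung quarters give way inwards as the cap's lip is forced over: up to about 8 to 15 N, then the force drops (the click) and they spread again inside the cap and hold it.
- tray_mid (a point): Centre, half-way up, of the loose white upper tray: round, 170 mm across, 220 g, 45 mm high in all, standing upright on the table. z up; x through its two 11 mm peg holes at x = -31 and +31 mm (either half turn fits). Its underside is 22.5 mm below this point; floor 5 mm thick, rim 16 mm high with a blue line. Seated, this point is 22.5 mm above seat, on its axis.
- collar (a point): Centre of the top of the tray's round collar, 22.5 mm above tray_mid: 46 mm across, rising 40 mm above the tray's floor, with a through bore 32 mm wide for the stud. Grasp the tray here from above, fingers best on its +y and -y sides, clear of the peg holes. The cap's lip comes to rest on this top.
- cap_mid (a point): Centre, half-way up, of the loose red snap cap: 40 g, 42 mm across, 30 mm high, white dot on the closed top, mouth down on the table; fits at any yaw. Mouth 22 mm wide with a lip 3 mm thick; inside 32 mm wide, 24 mm deep. Above seat this point is at about 76 mm when the lip meets the ball, about 71 mm at the most force, 65 to 68 mm at the click, 60 mm when fully home on the collar.
- jar_a: Closed jar, green lid, 52 mm across, 68 mm tall, 160 g, loose on the lower deck, about 66 mm from the pillar's axis towards the seat's +y; origin at the centre of its underside. Leave it there.
- jar_b: Closed jar, orange lid, same size, on the seat's -y side. Leave it there.
- mug: Blue enamel mug, 80 mm across and 80 mm high, origin at the centre of its underside. Leave alone.
- tongs: Steel tongs, 260 mm long, 16 mm high, lying flat along their x axis; origin near the middle, at table height. Leave alone.
- stick: Wooden stirring stick, 280 mm long, 10 mm high, lying along its x axis; origin near the middle, at table height. Leave alone.
There are look-alikes about, which are no part of the job. There is more than one size of the part that bears cap_mid; the job needs the middle-sized.

How it is judged (in metres and radians):
On the way, in this order (a step that is already met when the one before it is completed fails the run):
1. the upper tray sits fully down on the seat, over the pegs (horizontal distance between tray_mid and seat below 0.004 m and z of tray_mid in the frame of seat between 0.019 and 0.0245 m and angle between the x axis of tray_mid and the x axis of seat, either way round below 0.12 rad and angle between tray_mid's own z axis and vertical below 0.05 rad), for 0.2 s.
2. the cap has clicked over the ball and is fully home, the tray still seated (all of step 1 and horizontal distance between cap_mid and seat below 0.004 m and z of cap_mid in the frame of seat below 0.063 m and angle between cap_mid's own z axis and vertical below 0.08 rad), for 0.2 s.
At the end, for the whole second after the job is handed in: Tray on the seat (axis 4 mm, height 2 mm, pegs line 0.12 rad, upright); cap clicked home (axis 4 mm, at most 3 mm above home, upright); fingers still on the cap (over 3 N), pressing it onto the tray with over 4 N (all of step 2 and contact force between cap and tier above 4 N and contact force between the fingers and cap above 3 N); the arm keeps its last pose, push and grip.
It fails at once if a jar, the mug, the tongs or the stick is displaced by more than 40 mm (distance of any of jar_a, jar_b, mug, tongs, stick from where it was at the start of the episode above 0.04 m).
It fails at once if a jar or the mug is tipped over (angle between any of jar_a, jar_b, mug's own z axis and vertical above 0.5 rad).
It also fails if it takes over 67 s, if anything falls off the work surface, if the arm or the gripper's body presses on something with over 40 N, if the wrist force passes 120 N, or if a joint passes its speed limit or range.

### The arm

A 6-joint arm with a two-finger parallel gripper is mounted at the origin on the work surface. World frame = base frame: x ahead of the robot, y to its left, z up, the work surface at z = 0. Lengths are in mm, angles in rad, forces in N, time in s.
With the tool pointing down it reaches from about 300 to 775 mm from the base axis. Payload 14.6 kg.
Tool frame: the origin (TCP) lies between the finger pads; the fingertips stand 19 mm ahead of it and the grasp point (between the pads) is the TCP; x points along the fingers, y is the direction in which the jaws open and shut, and the axes are right-handed (so a half turn about x gives the same grasp; the last joint's range is limited). The gripper opens to 94 mm and grips with 3 to 60 N. Pads are 16 mm wide; open, the fingers measure 119 mm over their backs; the gripper's body (75 mm by 177 mm) begins 78 mm behind the grasp point.
Start: joints at [1.222, 0.3, 1.521, -0, 1.321, -0.067], TCP at [152.944, 528.297, 224.446] pointing down, gripper open.
Joint ranges: [-3.03, 3.03], [-0.79, 2.21], [0.23, 2.52], [-1.04, 4.18], [0, 3.07], [-2.55, 2.55]. Speed limits (rad/s): [2.22, 2.22, 2.57, 3.14, 3.14, 3.14].

### API

Orientations are given as [roll, pitch, yaw] about the fixed x, y, z axes, in that order (R = Rz(yaw) Ry(pitch) Rx(roll)).
In Python, from cell import manip gives the robot as it stands.
- The arm moves only by the tool jog_arm, never from a script. Its argument "series" is one flat list of numbers, 7 for each row, row after row: the turn, a rotation vector about the world's x, y, z in rad, then the shift along the world's x, y, z in m, then the opening, from -1 (shut) to 1 (fully open). A call has 1 to 20 rows; each row is the pose to reach, as a shift and turn from the pose commanded when the call began; what a row does not reach only later rows make up. A row lasts 1/8 s, in which the tool goes at most 62.5 mm and 10.7 degrees, less where a joint would pass 70% of its speed; a pose out of reach is approached as far as the arm can. A call with a gripper value outside its range is refused whole. The fingers move at their own pace and stop on an object; "squeeze" is the grip in N (left out, the last holds). Time passes only in rows, so rows that repeat a pose let the fingers close. It gives the time, the measured TCP pose, the force and the opening at its end, in the units of the state.
- manip.read_state(): the state, without advancing time (a new reading comes with each control period).
- manip.camera(name): name is "scene" or "top" or "wrist"; returns a dict with "color" (400x640x3 uint8, blue, green, red), "range_z" (400x640 float32, mm along the optical axis (not along the pixel's ray), 0 where there is no reading), "fx", "fy", "cx", "cy" (pixels), "pose" (4x4, takes a point from camera to world coordinates); the wrist camera has in their place "mount" (4x4, takes a point from camera to tool coordinates, whose origin is the TCP and whose axes are the tool frame's). Camera axes: x right, y down, z forward; pixel columns grow to the right and rows downward; lengths in mm; the calibration is good to about 2 mm. A picture is of the moment at which its call begins: read the wrist's pose just before it.
- manip.sign_off(): hands the job in, once; it reports no verdict.
The state is a dict: "clock": time; "joints": joint angles; "qd": joint speeds; "effort": joint torques, N m; "eef_pos": TCP position; "eef_rot": TCP orientation; "wrist_force": force on the tool from outside, world axes, zero at the start; "moment": the same for the moment, N m; "finger_gap": finger opening in mm.
Only numpy, scipy, OpenCV 4.12 (cv2) and the standard library are available. Lean on these libraries where they do the work, as an engineer would, in place of code of your own. Each camera call takes 0.05 s, during which the arm holds its last target.

## Working session

There is one attempt and no reset: what is moved stays moved. The work goes in short steps, Python scripts to look and compute and a tool call to move; the robot and the scene stay as the last step left them, time stands still between calls to the robot, and variables do not carry over. Pictures are saved under pics/ and viewed, and the job is handed in when it is done.

Besides the shell and the picture viewer there is one more tool, called after "Emit:" as a command line: name --argument value ..., lists and objects as JSON in quotes. jog_arm: Moves the arm, as the interface text tells. Its arguments: {"type":"object","properties":{"series":{"type":"array","items":{"type":"number"}},"squeeze":{"type":"number"}},"required":["series"]}

```bash
ls; mkdir -p pics; cat > h.py <<'E'
import numpy as np, cv2, pickle
from cell import manip
def snap(n,tag):
    s=manip.read_state(); c=manip.camera(n); 
    from scipy.spatial.transform import Rotation as R
    if 'pose' not in c:
        T=np.eye(4);T[:3,:3]=R.from_euler('xyz',s['eef_rot']).as_matrix();T[:3,3]=s['eef_pos'];c['pose']=T@np.array(c['mount'])
    pickle.dump(c,open(f'pics/{tag}.pkl','wb')); cv2.imwrite(f'pics/{tag}.png',c['color']); return c
def load(tag): return pickle.load(open(f'pics/{tag}.pkl','rb'))
def w(c,u,v,z=None):
    if z is None: z=c['range_z'][int(v),int(u)]
    p=np.array([(u-c['cx'])/c['fx']*z,(v-c['cy'])/c['fy']*z,z,1]); return (np.array(c['pose'])@p)[:3]
def wz(c,u,v,Z):
    a=w(c,u,v,1000.);o=np.array(c['pose'])[:3,3]; d=a-o; return o+d*(Z-o[2])/d[2]
def cloud(c):
    z=c['range_z'].astype(float);v,u=np.indices(z.shape)
    P=np.stack([(u-c['cx'])/c['fx']*z,(v-c['cy'])/c['fy']*z,z],-1); T=np.array(c['pose']); P=P@T[:3,:3].T+T[:3,3]; P[z==0]=np.nan; return P
E
python3 - <<'E'
from h import *
for n in ['scene','top','wrist']: snap(n,n+'0')
print(manip.read_state())
E
```

```text
pics
{'clock': 0.15, 'joints': array([ 1.22239067e+00,  3.00335313e-01,  1.52143503e+00, -4.33167020e-05,
        1.32070764e+00, -6.65871286e-02]), 'qd': array([ 0.00062739, -0.00159855, -0.00139926,  0.00089463,  0.00148143,
        0.00155262]), 'effort': array([ 2.29144884e-03, -5.31966770e+01, -3.52811873e+01,  7.08915177e-02,
        2.36243958e-02,  8.73421271e-06]), 'eef_pos': array([152.89929621, 528.12664274, 224.02259703]), 'eef_rot': array([-1.59002433,  1.56991001, -1.87183212]), 'wrist_force': array([ 7.40473107e-04, -1.97559864e-01, -1.15438099e+00]), 'moment': array([-0.01006398,  0.01152918, -0.03086466]), 'finger_gap': 93.81375886695864}
```

View pics/top0.png

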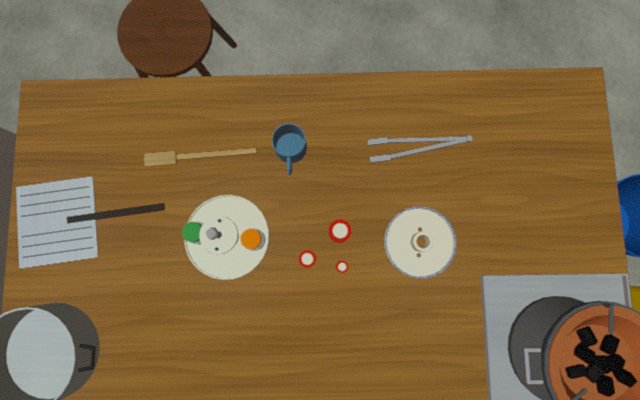

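View pics/scene0.png

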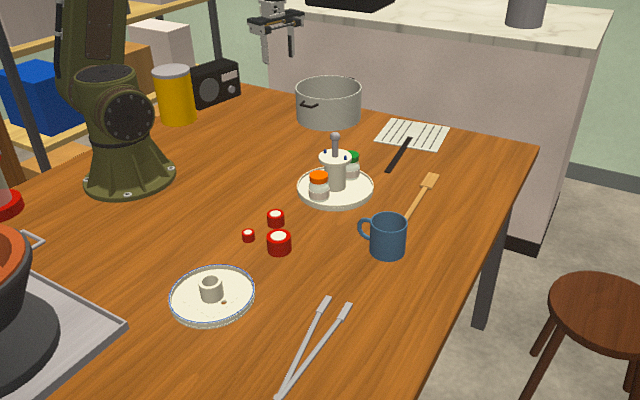

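View pics/wrist0.png

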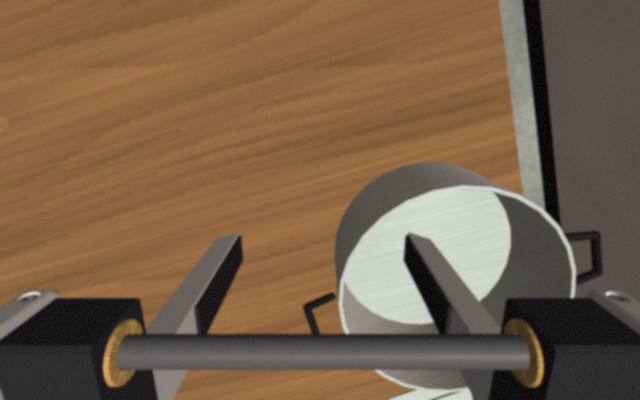

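```bash
python3 - <<'E'
from h import *
c=load('top0'); im=c['color']
a=cv2.resize(im[185:285,175:275],None,fx=4,fy=4,interpolation=cv2.INTER_CUBIC)
b=cv2.resize(im[195:295,370:470],None,fx=4,fy=4,interpolation=cv2.INTER_CUBIC)
cv2.imwrite('pics/ca.png',np.hstack([a,b]))
cv2.imwrite('pics/cb.png',cv2.resize(im[210:280,290:370],None,fx=8,fy=8,interpolation=cv2.INTER_CUBIC))
print(c['fx'],c['cx'],c['cy'],np.round(c['pose'],3))
for n,u,v in [('big',340,231),('mid',307,259),('small',342,267),('table',300,300),('ball',212,234),('traycollar',416,238),('pegs',218,221),('peg',216,249),('green',193,232),('or',251,239),('rim',386,240),('mug',290,128)]:
    print(n,np.round(w(c,u,v),1))
s=load('scene0')
for n,u,v in [('big',278,236),('mid',275,213),('small',248,232),('ball',336,137)]: print(n,np.round(w(s,u,v),1))
E
```

```text
460.0262939569001 322.6246497329838 186.53590181101856 [[-2.300000e-02 -9.880000e-01  1.550000e-01  4.779480e+02]
 [-1.000000e+00  2.300000e-02 -0.000000e+00 -2.132000e+01]
 [-3.000000e-03 -1.550000e-01 -9.880000e-01  1.124424e+03]
 [ 0.000000e+00  0.000000e+00  0.000000e+00  1.000000e+00]]
big [540.8 -59.8  43.5]
mid [477.8  19.2  28.6]
small [457.2 -63.   19.8]
table [382.1  38.3   4.2]
ball [533.2 208.7 173.2]
traycollar [ 520.4 -236.3   46.1]
pegs [564.3 209.  119.5]
peg [503.8 213.1 117.1]
green [543.5 271.7  89.5]
or [524.9 141.5  89.5]
rim [ 518.4 -170.    17.8]
mug [792.4  54.3  45. ]
big [544.3 -60.8  39.6]
mid [479.6  19.8  30.9]
small [459.9 -61.5  20.3]
ball [543.5 204.2 166.7]
```

View pics/ca.png

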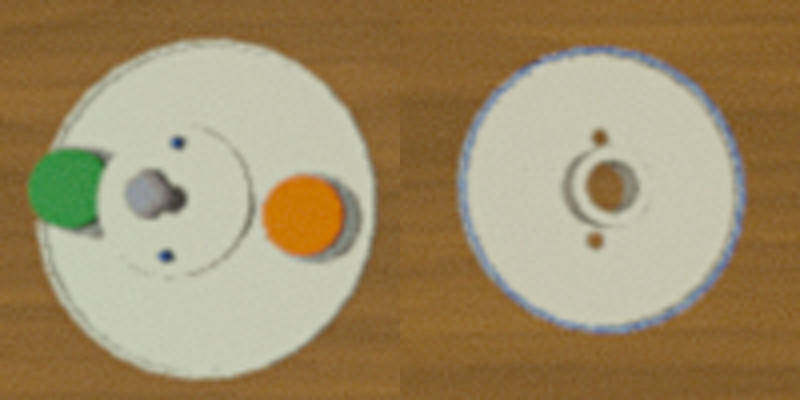

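View pics/cb.png

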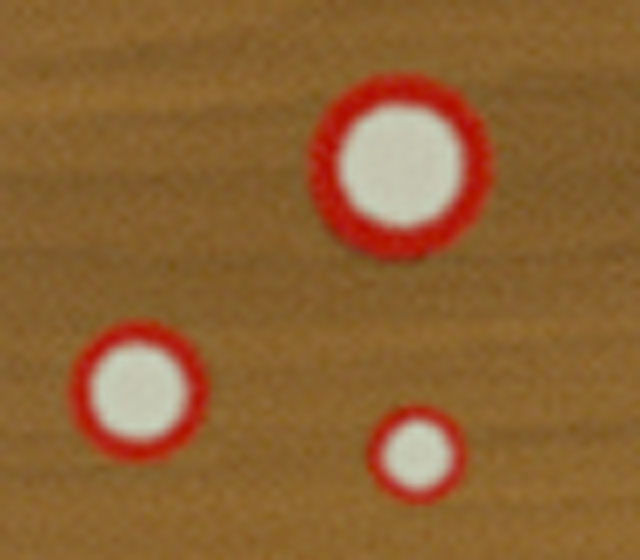

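```bash
python3 - <<'E'
from h import *
from scipy.spatial.transform import Rotation as R
c=load('top0')
f=lambda p,x0,y0:( (p[0]+.5)/4-.5+x0,(p[1]+.5)/4-.5+y0)
p1=wz(c,*f((178,143),175,185),120);p2=wz(c,*f((166,256),175,185),120)
h1=wz(c,*f((199,137),370,195),5);h2=wz(c,*f((195,240),370,195),5)
for a,b in [(p1,p2),(h1,h2)]:
    d=a-b; print(a,b,(a+b)/2,np.linalg.norm(d),np.arctan2(d[1],d[0]))
g=lambda p:((p[0]+.5)/8-.5+290,(p[1]+.5)/8-.5+210)
print('cap',wz(c,*g((139,391)),30))
print('ball',wz(c,*f((148,194),175,185),168))
s=manip.read_state();print(R.from_euler('xyz',s['eef_rot']).as_matrix().round(3))
k=load('wrist0');print(np.round(k['mount'],3),k['fx'],k['cx'],k['cy'])
E
```

```text
[565.59098764 206.44103543 120.        ] [504.47853376 212.19761613 120.        ] [535.0347607  209.31932578 120.        ] 61.382980053602516 -0.0939193959919607
[ 543.82780364 -253.85172912    5.        ] [ 482.13659276 -248.03986983    5.        ] [ 512.9821982  -250.94579948    5.        ] 61.964370471393174 -0.09393163419119349
cap [479.12319585  19.22815484  30.        ]
ball [535.29405249 210.79207711 168.        ]
[[-0.     0.278  0.961]
 [-0.001  0.961 -0.278]
 [-1.    -0.001 -0.   ]]
[[-1.00000e-03 -2.85000e-01  9.59000e-01 -1.59898e+02]
 [ 1.00000e+00 -1.00000e-03  0.00000e+00 -1.31900e+00]
 [ 1.00000e-03  9.59000e-01  2.85000e-01 -8.29790e+01]
 [ 0.00000e+00  0.00000e+00  0.00000e+00  1.00000e+00]] 336.8983497603247 322.8062851041175 197.87239033694945
```

Emit:
jog_arm --series '[0,0,0.187,0.36,-0.779,-0.06,1,0,0,0.187,0.36,-0.779,-0.06,1,0,0,0.187,0.36,-0.779,-0.06,1,0,0,0.187,0.36,-0.779,-0.06,1,0,0,0.187,0.36,-0.779,-0.06,1,0,0,0.187,0.36,-0.779,-0.06,1,0,0,0.187,0.36,-0.779,-0.06,1,0,0,0.187,0.36,-0.779,-0.06,1,0,0,0.187,0.36,-0.779,-0.06,1,0,0,0.187,0.36,-0.779,-0.06,1,0,0,0.187,0.36,-0.779,-0.06,1,0,0,0.187,0.36,-0.779,-0.06,1,0,0,0.187,0.36,-0.779,-0.06,1,0,0,0.187,0.36,-0.779,-0.06,1,0,0,0.187,0.36,-0.779,-0.06,1,0,0,0.187,0.36,-0.779,-0.06,1,0,0,0.187,0.36,-0.779,-0.06,1]'

```text
clock: 2.28
eef_pos: [512.8, -249.7, 164.8]
eef_rot: [-0.161, 1.571, -0.255]
wrist_force: [1.3, 0.7, -1.2]
finger_gap: 94.1
```

```bash
python3 - <<'E'
from h import *
c=snap('wrist','w1'); s=manip.read_state(); print(s['clock'],s['eef_pos'],s['eef_rot'],s['joints'],s['wrist_force'])
E
```

```text
2.325 [ 512.90663451 -249.80410893  164.88490319] [-0.38923158  1.57029573 -0.4829124 ] [-5.17428379e-01  3.98621142e-01  1.53143523e+00  1.84565940e-05
  1.21103598e+00 -1.99455038e+00] [-0.31158045  0.17441253  0.13935573]
```

View pics/w1.png

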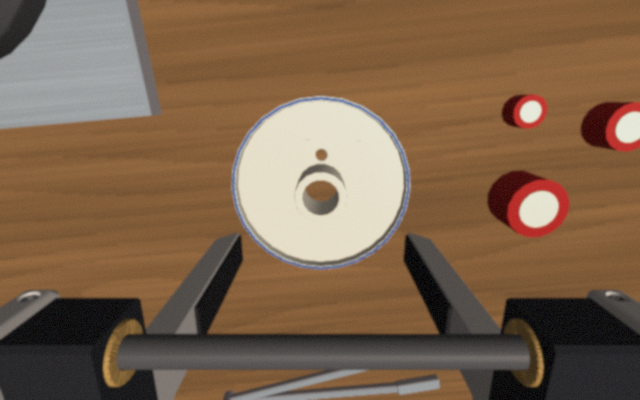

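```bash
python3 - <<'E'
from h import *
from scipy.optimize import least_squares
c=load('w1'); P=cloud(c)
cv2.imwrite('pics/w1c.png',cv2.resize(c['color'][90:280,225:420],None,fx=3.5,fy=3.5,interpolation=cv2.INTER_CUBIC))
def fit(m,rg):
    q=P[m];
    return q
z=P[...,2]
m=(z>38)&(z<52)&(abs(P[...,0]-513)<60)&(abs(P[...,1]+251)<60)
q=P[m]; print('collar n',m.sum(),q.mean(0),np.percentile(q,[5,95],axis=0))
# circle of top outer edges: convex hull
h=cv2.convexHull(q[:,:2].astype(np.float32))[:,0]
print(cv2.minEnclosingCircle(h))
m=(z>10)&(z<22)&(np.hypot(P[...,0]-513,P[...,1]+251)<110)
q=P[m];
r=least_squares(lambda p:np.hypot(q[:,0]-p[0],q[:,1]-p[1])-p[2],[513,-251,85],loss='soft_l1');print('rim',r.x,len(q),q[:,2].mean())
print('floor z',np.nanmedian(z[215:250,300:340]))
print('hole',wz(c,321,154,5), 'collar',wz(c,321,191,45))
E
```

```text
collar n 1208 [ 511.11721579 -253.524575     44.0801038 ] [[ 491.02139812 -273.20612638   40.64751192]
 [ 531.32037883 -233.85717416   45.57453324]]
((511.7868957519531, -253.53076171875), 22.968830108642578)
rim [ 511.31018502 -253.46759869   81.77716667] 3076 15.160746040758374
floor z 4.533909396465248
hole [ 480.8723676  -249.70436832    5.        ] collar [ 506.32428097 -251.98888312   45.        ]
```

View pics/w1c.png

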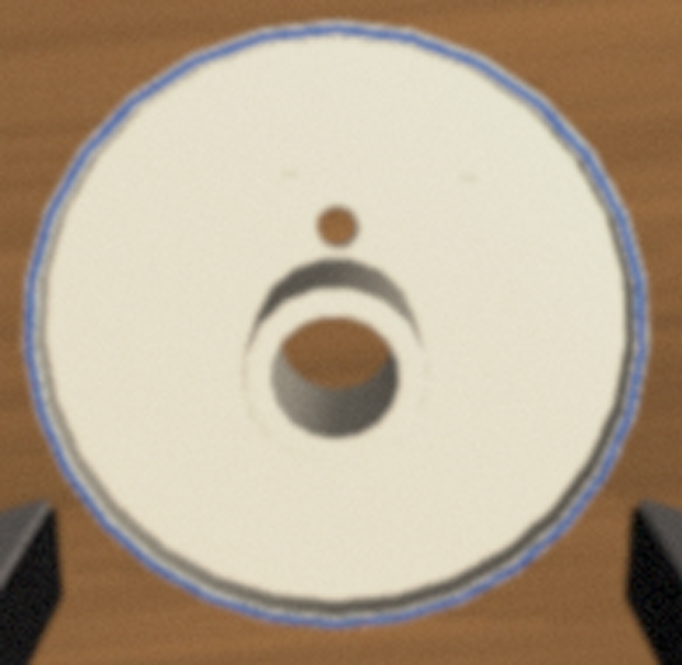

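Emit:
jog_arm --series '[0,0,0,-0.001,-0.0025,-0.05,1,0,0,0,-0.001,-0.0025,-0.1,1,0,0,0,-0.001,-0.0025,-0.132,1,0,0,0,-0.001,-0.0025,-0.132,1,0,0,0,-0.001,-0.0025,-0.132,-1,0,0,0,-0.001,-0.0025,-0.132,-1,0,0,0,-0.001,-0.0025,-0.132,-1,0,0,0,-0.001,-0.0025,-0.132,-1,0,0,0,-0.001,-0.0025,-0.132,-1,0,0,0,-0.001,-0.0025,-0.132,-1]' --squeeze 30

```text
clock: 3.58
eef_pos: [512.0, -253.2, 32.6]
eef_rot: [0.91, 1.571, 0.815]
wrist_force: [-0.3, 0.3, 2.9]
finger_gap: 45.6
```

Emit:
jog_arm --series '[0,0,0,0,0,0.05,-1,0,0,0,0,0,0.1,-1,0,0,0,0.008,0.04,0.14,-1,0,0,0,0.012,0.08,0.18,-1,0,0,0,0.016,0.13,0.21,-1,0,0,0,0.02,0.18,0.228,-1,0,0,0,0.023,0.23,0.228,-1,0,0,0,0.023,0.263,0.228,-1,0,0,0,0.023,0.263,0.228,-1,0,0,0,0.023,0.263,0.228,-1,0,0,0,0.023,0.263,0.228,-1]'

```text
clock: 4.95
eef_pos: [534.9, 8.8, 260.3]
eef_rot: [-2.711, 1.571, -2.807]
wrist_force: [-0.0, 0.3, -1.6]
finger_gap: 45.6
```

```bash
python3 - <<'E'
from h import *
from scipy.spatial.transform import Rotation as R
c=snap('wrist','w2'); s=manip.read_state(); print(s['clock'],s['eef_pos'],R.from_euler('xyz',s['eef_rot']).as_matrix().round(4),s['wrist_force'],s['finger_gap'])
snap('top','t2');snap('scene','s2')
E
```

```text
5.0 [534.96557033   8.8858712  260.35126588] [[-2.000e-04  9.590e-02  9.954e-01]
 [-1.000e-04  9.954e-01 -9.590e-02]
 [-1.000e+00 -1.000e-04 -2.000e-04]] [ 0.06784955 -0.31195916 -1.08672735] 45.676464385121136
```

View pics/w2.png

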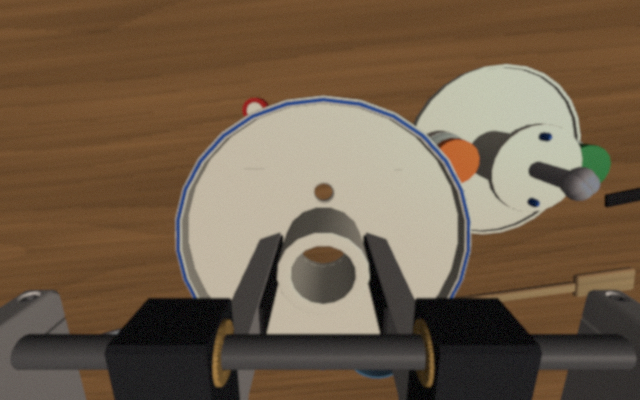

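View pics/t2.png

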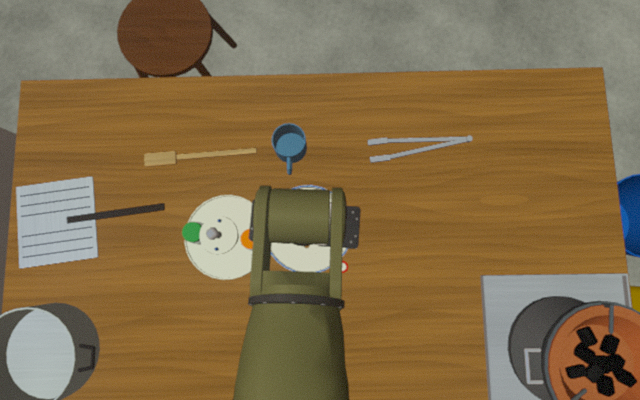

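View pics/s2.png

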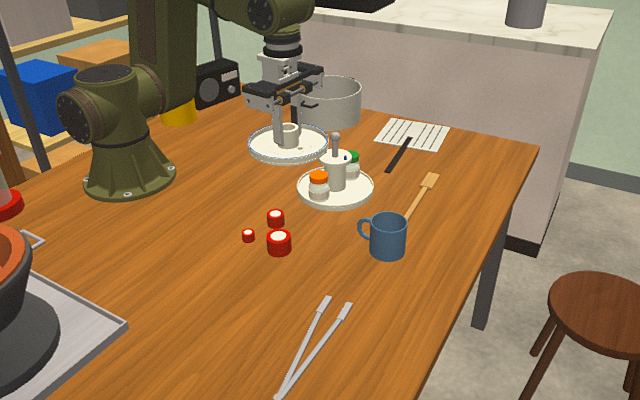

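```bash
python3 - <<'E'
from h import *
c=load('w2')
a=cv2.resize(c['color'][115:215,485:615],None,fx=5,fy=5,interpolation=cv2.INTER_CUBIC)
cv2.imwrite('pics/w2a.png',a)
b=cv2.resize(c['color'][170:310,265:385],None,fx=4,fy=4,interpolation=cv2.INTER_CUBIC)
cv2.imwrite('pics/w2b.png',b)
E
```

```text
(no output)
```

View pics/w2a.png

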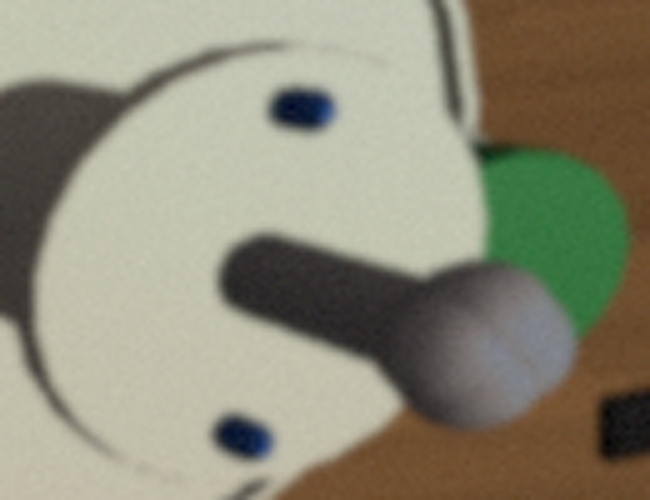

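View pics/w2b.png

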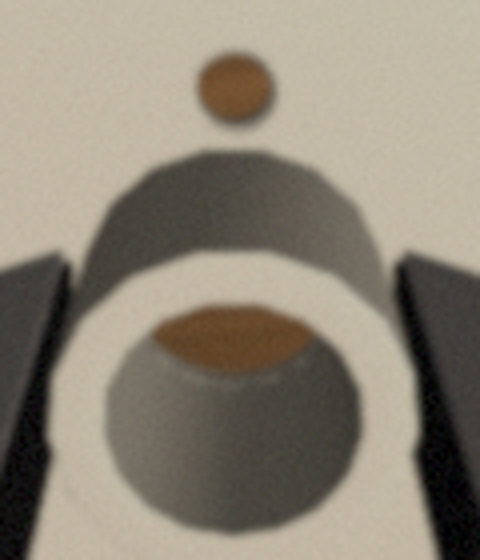

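```bash
python3 - <<'E'
from h import *
c=load('w2'); P=cloud(c); z=P[...,2]
f=lambda p,k,x0,y0:((p[0]+.5)/k-.5+x0,(p[1]+.5)/k-.5+y0)
p1=wz(c,*f((301,108),5,485,115),115.5);p2=wz(c,*f((242,436),5,485,115),115.5)
d=p2-p1;print('pegs',p1,p2,'mid',(p1+p2)/2,np.linalg.norm(d),np.arctan2(d[1],d[0]))
print('seat z',np.nanmedian(z[150:165,510:530]))
print('ball',wz(c,*f((480,345),5,485,115),164.5))
q=P[(z>150)&(np.hypot(P[...,0]-535,P[...,1]-210)<25)]; print('ball depth',len(q),q[:,:].mean(0),q[:,2].max())
m=(z>268)&(z<280);m[:, :270]=0;m[:,380:]=0;q=P[m];print(len(q),np.median(q[:,2]))
col=wz(c,*f((233,418),4,265,170),272.75);ho=wz(c,*f((236,89),4,265,170),232.75)
d=col-ho;print('collar',col,'hole',ho,np.hypot(*d[:2]),np.arctan2(d[1],d[0]))
print('floor',np.nanmedian(z[130:165,300:350]))
m=(z>238)&(z<249)&(np.hypot(P[...,0]-535,P[...,1]-9)<100);q=P[m]
from scipy.optimize import least_squares
r=least_squares(lambda p:np.hypot(q[:,0]-p[0],q[:,1]-p[1])-p[2],[535,9,83],loss='soft_l1');print('rim',r.x,len(q),np.percentile(q[:,2],[5,95]))
for y in (-50,-25,0,25,50):
    mm=(abs(P[...,0]-490)<15)&(abs(P[...,1]-9-y)<6)&(z>225)&(z<240);print(y,np.median(z[mm]))
for x in (-65,-50,-35,):
    mm=(abs(P[...,0]-535-x)<5)&(abs(P[...,1]-9)<50)&(z>225)&(z<240);print(x,np.median(z[mm]))
E
```

```text
pegs [504.0783877  210.23447992 115.5       ] [565.29203944 204.60910693 115.5       ] mid [534.68521357 207.42179342 115.5       ] 61.47158677864091 -0.09163996813333741
seat z 109.66711424548188
ball [535.61217168 210.08485152 164.5       ]
ball depth 1090 [533.16334686 204.16786524 169.21473832] 175.904118261412
4021 272.2371167457641
collar [534.34271188   7.55412081 272.75      ] hole [503.85690337  10.99363021 232.75      ] 30.679223356047263 -0.11234820671034669
floor 232.16114940576685
rim [533.00068823   7.47660687  80.69328463] 6481 [239.19172527 246.34066937]
-50 232.17236558362413
-25 232.26202940731443
0 232.23994624570417
25 232.217411396199
50 232.20210607235458
-65 232.18256763597702
-50 232.18714003357903
-35 232.3377274705805
```

```bash
python3 - <<'E'
from h import *
for t in ['w2','top0','scene0']:
    c=load(t);P=cloud(c);z=P[...,2]
    m=((z>105)&(z<114)&(np.hypot(P[...,0]-535,P[...,1]-210)<60)).astype(np.uint8)
    m=cv2.morphologyEx(m,cv2.MORPH_OPEN,np.ones((2,2)))
    q=P[m>0]; h=cv2.convexHull(q[:,:2].astype(np.float32))[:,0]
    print(t,len(q),np.median(q[:,2]),q.min(0),q.max(0),cv2.minEnclosingCircle(h))
    # ball: top of sphere points, sphere fit r 13.5
    m=(z>156)&(z<182)&(np.hypot(P[...,0]-535,P[...,1]-210)<30); q=P[m]
    from scipy.optimize import least_squares
    r=least_squares(lambda p:np.linalg.norm(q-p,axis=1)-13.5,[535,210,164],loss='soft_l1');print('ball',r.x,len(q),np.abs(r.fun).mean())
    # peg pixels by blue color
    im=c['color'].astype(int); b=(im[...,0]-im[...,2]>25)&(np.hypot(P[...,0]-535,P[...,1]-210)<48)&(z>100)
    n,l,st,ce=cv2.connectedComponentsWithStats(b.astype(np.uint8))
    pk=[(st[i,4],ce[i]) for i in range(1,n) if st[i,4]>3]
    for a,ct in pk: print('peg',a,ct,wz(c,*ct,115.5),wz(c,*ct,113))
E
```

```text
w2 5184 nan [nan nan nan] [nan nan nan] ((570.3643798828125, 242.09768676757812), 83.54251098632812)
ball [535.21700746 208.57955793 161.67838553] 1027 0.6359766254981628
peg 54 [546.18518519 136.40740741] [504.38524297 211.48571525 115.5       ] [504.81493014 213.09374974 113.        ]
peg 42 [534.23809524 202.35714286] [565.96585316 205.82112803 115.5       ] [566.90075023 207.38269001 113.        ]
top0 900 nan [nan nan nan] [nan nan nan] ((531.3919677734375, 215.8083038330078), 48.25748062133789)
ball [535.38362754 211.07425935 163.30547795] 127 0.9743489307936388
peg 4 [218.5 220.5] [565.74028623 208.83143057 115.5       ] [565.95782648 209.40171879 113.        ]
peg 4 [215.5 248.5] [504.89805881 214.60792415 115.5       ] [504.96483893 215.19252587 113.        ]
scene0 393 nan [nan nan nan] [nan nan nan] ((544.8261108398438, 219.78614807128906), 53.96247863769531)
ball [536.18118809 212.09260467 162.29688787] 77 1.4595579212513015
peg 7 [324.57142857 150.71428571] [505.49720092 212.67725194 115.5       ] [503.07644905 216.77457372 113.        ]
peg 11 [344.81818182 157.45454545] [567.58556417 205.82527422 115.5       ] [565.41849162 209.89460033 113.        ]
```

Emit:
jog_arm --series '[0,0,0,0.0007,0.05,0,-1,0,0,0,0.0007,0.1,0,-1,0,0,0,0.0007,0.15,0,-1,0,0,0,0.0007,0.19,0,-1,0,0,0,0.0007,0.2013,0,-1,0,0,0,0.0007,0.2013,-0.03,-1,0,0,0,0.0007,0.2013,-0.044,-1,0,0,0,0.0007,0.2013,-0.044,-1,0,0,0,0.0007,0.2013,-0.044,-1,0,0,0,0.0007,0.2013,-0.044,-1]'

```text
clock: 6.35
eef_pos: [536.0, 211.0, 217.4]
eef_rot: [0.363, 1.569, 0.268]
wrist_force: [-0.2, -0.6, -2.2]
finger_gap: 46.2
```

```bash
python3 - <<'E'
from h import *
c=snap('wrist','w3'); s=manip.read_state(); print(s['clock'],s['eef_pos'],s['wrist_force'],s['finger_gap'])
cv2.imwrite('pics/w3c.png',cv2.resize(c['color'][150:330,225:425],None,fx=4,fy=4,interpolation=cv2.INTER_CUBIC)[:600])
E
```

```text
6.4 [535.87956388 211.05422572 217.18353865] [ 0.29377931  0.70588352 -2.22931189] 45.736339231426285
```

View pics/w3c.png

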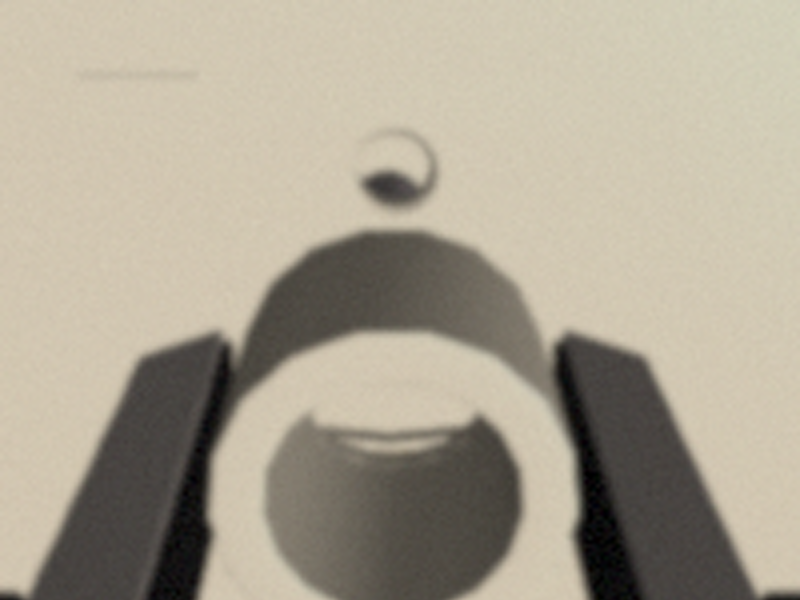

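Emit:
jog_arm --series '[0,0,0,0,0,-0.01,-1,0,0,0,0,0,-0.02,-1,0,0,0,0,0,-0.03,-1,0,0,0,0,0,-0.03,-1,0,0,0,0,0,-0.03,-1]'

```text
clock: 7.02
eef_pos: [535.7, 211.1, 186.6]
eef_rot: [0.413, 1.571, 0.319]
wrist_force: [0.5, -0.4, -2.0]
finger_gap: 45.8
```

```bash
python3 - <<'E'
from h import *
c=snap('wrist','w4'); s=manip.read_state(); print(s['clock'],s['eef_pos'],s['wrist_force'],s['finger_gap'])
cv2.imwrite('pics/w4c.png',cv2.resize(c['color'][150:300,225:425],None,fx=4,fy=4,interpolation=cv2.INTER_CUBIC)[:600])
E
```

```text
7.075 [535.78449227 211.16944451 186.77236104] [-0.22366171 -0.0031262  -1.53892036] 45.223089155281926
```

View pics/w4c.png

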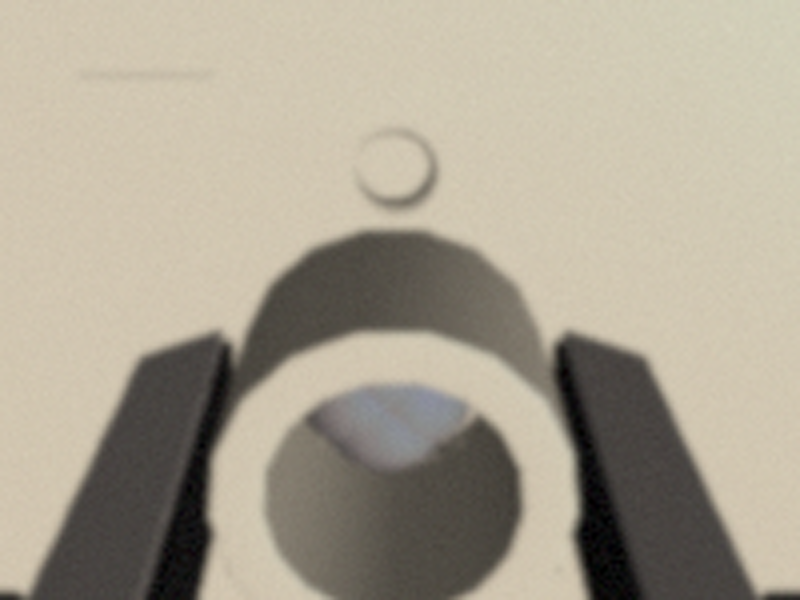

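Emit:
jog_arm --series '[0,0,0,0,0,-0.008,-1,0,0,0,0,0,-0.016,-1,0,0,0,0,0,-0.024,-1,0,0,0,0,0,-0.026,-1,0,0,0,0,0,-0.026,-1,0,0,0,0,0,-0.026,-1]'

```text
clock: 7.82
eef_pos: [535.8, 211.1, 160.7]
eef_rot: [0.363, 1.57, 0.269]
wrist_force: [0.6, -0.8, -1.2]
finger_gap: 46.3
```

```bash
python3 - <<'E'
from h import *
c=snap('wrist','w5'); s=manip.read_state(); print(s['clock'],s['eef_pos'],s['wrist_force'],s['finger_gap'])
cv2.imwrite('pics/w5c.png',cv2.resize(c['color'][150:300,225:425],None,fx=4,fy=4,interpolation=cv2.INTER_CUBIC)[:600])
E
```

```text
7.875 [535.75286232 211.13843047 160.73041627] [-0.09062925 -0.02507709 -2.79297447] 45.77965295865355
```

View pics/w5c.png

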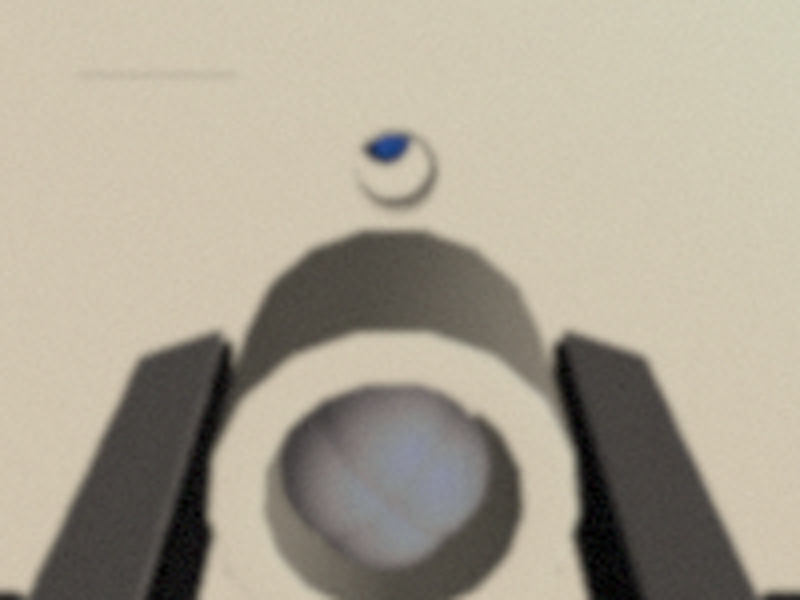

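```bash
python3 - <<'E'
from h import *
c=load('w5'); f=lambda p:((p[0]+.5)/4-.5+225,(p[1]+.5)/4-.5+150)
U=160.73-32.6; print(U)
print('hole',wz(c,*f((396,170)),U+5)); 
for p in [(388,163),(388,133),(365,150),(412,140)]: print(p,wz(c,*f(p),121))
print('bore',wz(c,*f((393,497)),U+45),wz(c,*f((393,385)),U+45),wz(c,*f((393,608)),U+45)); print('ball',wz(c,*f((386,475)),164.5)); print('ball low edge',wz(c,*f((386,568)),164.5))
z=c['range_z'];P=cloud(c);m=np.zeros(z.shape,bool);m[248:292,297:347]=1
m&=(P[...,2]>150)&(P[...,2]<185);m2=cv2.erode(m.astype(np.uint8),np.ones((3,3)))>0
zz=P[...,2];q=P[250:288,300:345].reshape(-1,3);q=q[(q[:,2]<178)]
print(np.percentile(q[:,2],[1,50,99]))
from scipy.optimize import least_squares
for q2 in [q[q[:,2]>162]]:
    r=least_squares(lambda p:np.linalg.norm(q2-p,axis=1)-13.5,[535,210,164],loss='soft_l1');print('ball fit',r.x,len(q2),abs(r.fun).mean())
E
```

```text
128.13
hole [504.84674828 213.23579498 133.13      ]
(388, 163) [506.99212997 211.83532003 121.        ]
(388, 133) [502.27266789 212.29469071 121.        ]
(365, 150) [504.60113045 208.53100113 121.        ]
(412, 140) [503.72056673 215.8366434  121.        ]
bore [535.0365509  209.85379873 173.13      ] [520.17247573 211.28472224 173.13      ] [550.5665073  208.35877266 173.13      ]
ball [536.61196899 208.80466938 164.5       ]
ball low edge [550.17979659 207.4782418  164.5       ]
[156.90392867 172.15505261 174.6677181 ]
ball fit [534.89095761 208.66180266 161.44486122] 1611 0.6272964805576071
```

Emit:
jog_arm --series '[0,0,0,-0.0002,-0.001,0,-1,0,0,0,-0.0002,-0.001,-0.003,-1,0,0,0,-0.0002,-0.001,-0.006,-1,0,0,0,-0.0002,-0.001,-0.009,-1,0,0,0,-0.0002,-0.001,-0.009,-1]'

```text
clock: 8.5
eef_pos: [535.3, 210.1, 151.1]
eef_rot: [-2.724, 1.57, -2.819]
wrist_force: [-0.8, 0.1, -1.5]
finger_gap: 45.4
```

```bash
python3 - <<'E'
from h import *
c=snap('wrist','w6'); s=manip.read_state(); print(s['clock'],s['eef_pos'],s['wrist_force'],s['finger_gap'])
cv2.imwrite('pics/w6c.png',cv2.resize(c['color'][150:300,225:425],None,fx=4,fy=4,interpolation=cv2.INTER_CUBIC)[:600])
E
```

```text
8.55 [535.40882947 210.0884839  151.32201147] [ 0.26856261 -0.90778038 -2.62998811] 45.48758123567451
```

View pics/w6c.png

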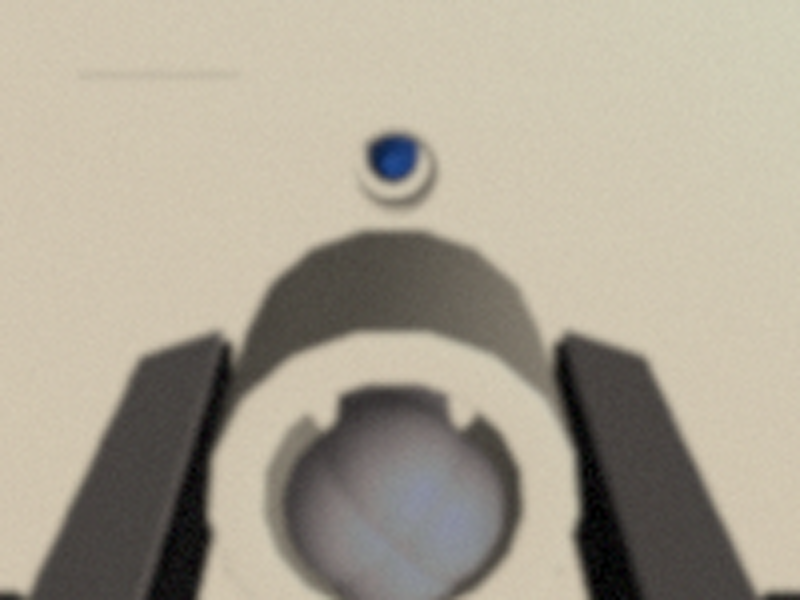

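Emit:
jog_arm --series '[0,0,0,0,0,-0.003,-1,0,0,0,0,0,-0.006,-1,0,0,0,0,0,-0.008,-1,0,0,0,0,0,-0.0085,-1,0,0,0,0,0,-0.0095,-1,0,0,0,0,0,-0.0095,-1]'

```text
clock: 9.3
eef_pos: [535.5, 210.1, 142.6]
eef_rot: [0.337, 1.57, 0.242]
wrist_force: [-2.9, -1.2, 5.7]
finger_gap: 45.8
```

```bash
python3 - <<'E'
from h import *
c=snap('wrist','w7'); s=manip.read_state(); print(s['clock'],s['eef_pos'],s['wrist_force'],s['finger_gap'])
cv2.imwrite('pics/w7c.png',cv2.resize(c['color'][150:300,225:425],None,fx=4,fy=4,interpolation=cv2.INTER_CUBIC)[:600])
E
```

```text
9.35 [535.51665012 210.10937555 142.54419159] [-3.71835663 -0.7816219   5.07870617] 45.85589686979335
```

View pics/w7c.png

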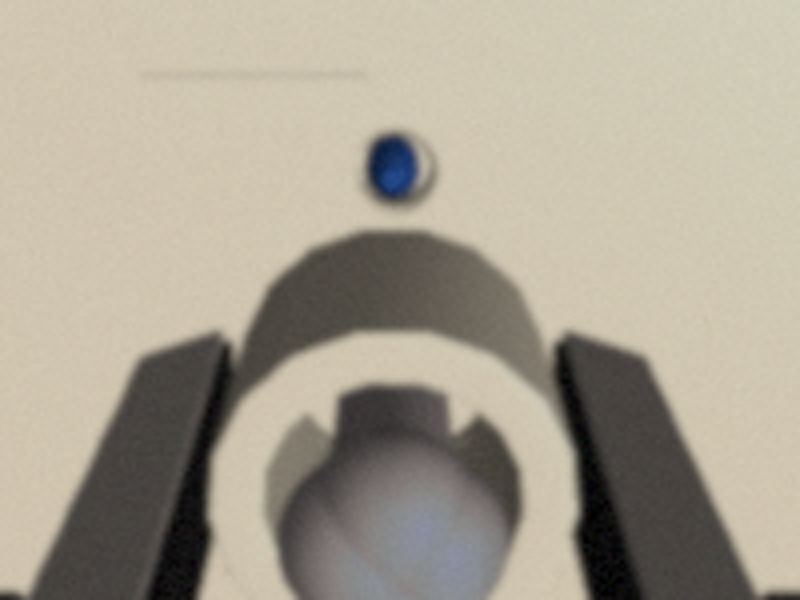

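Emit:
jog_arm --series '[0,0,0,0,0,-0.0005,-1,0,0,0,0,0,0,0.3,0,0,0,0,0,0,0.7,0,0,0,0,0,0,1,0,0,0,0,0,0,1,0,0,0,0,0,0.04,1,0,0,0,0,0,0.09,1,0,0,0,0,0,0.14,1,0,0,0,0,0,0.14,1,0,0,0,0,0,0.14,1]'

```text
clock: 10.6
eef_pos: [535.2, 210.0, 281.0]
eef_rot: [-2.76, 1.57, -2.855]
wrist_force: [-0.1, -0.2, 0.4]
finger_gap: 94.3
```

```bash
python3 - <<'E'
from h import *
c=snap('wrist','w8'); s=manip.read_state(); print(s['clock'],s['eef_pos'],s['wrist_force'],s['finger_gap'])
P=cloud(c);z=P[...,2]
print('floor z', [round(float(np.nanmedian(z[v:v+8,u:u+8])),2) for u,v in [(260,160),(320,110),(380,160),(260,230),(380,230)]])
m=(z>150)&(z<159)&(np.hypot(P[...,0]-535,P[...,1]-210)<30);print('collar',np.median(z[m]))
E
```

```text
10.65 [535.10875653 209.980689   280.55427126] [ 0.19374249 -0.2276366  -0.60023145] 94.16881929060878
floor z [114.33, 114.45, 114.38, 115.38, 117.82]
collar 154.4545071082423
```

View pics/w8.png

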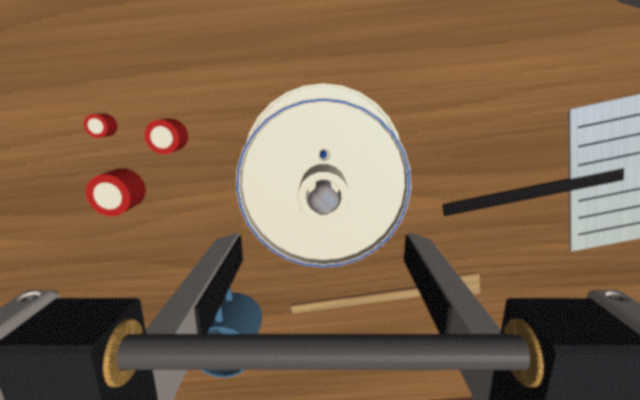

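Emit:
jog_arm --series '[0,0,0,-0.02,-0.06,0,1,0,0,0,-0.04,-0.11,-0.02,0.3,0,0,0,-0.056,-0.16,-0.06,0.3,0,0,0,-0.056,-0.191,-0.1,0.3,0,0,0,-0.056,-0.191,-0.14,0.3,0,0,0,-0.056,-0.191,-0.14,0.3,0,0,0,-0.056,-0.191,-0.14,0.3,0,0,0,-0.056,-0.191,-0.14,0.3]'

```text
clock: 11.65
eef_pos: [480.1, 19.4, 143.3]
eef_rot: [0.055, 1.569, -0.039]
wrist_force: [0.3, -0.3, 0.7]
finger_gap: 61.1
```

```bash
python3 - <<'E'
from h import *
from scipy.optimize import least_squares
c=snap('wrist','w9'); s=manip.read_state(); print(s['clock'],s['eef_pos'],s['wrist_force'],s['finger_gap'])
P=cloud(c);z=P[...,2];m=(z>26)&(z<34)&(np.hypot(P[...,0]-479,P[...,1]-19)<35)
q=P[m];print(len(q),np.median(q[:,2]),cv2.minEnclosingCircle(cv2.convexHull(q[:,:2].astype(np.float32))))
c=load('w8');P=cloud(c);z=P[...,2];q=P[(z>163)&(z<180)&(np.hypot(P[...,0]-535,P[...,1]-210)<25)]
r=least_squares(lambda p:np.linalg.norm(q-p,axis=1)-13.5,[535,210,164],loss='soft_l1');print('ball',r.x,len(q),abs(r.fun).mean())
m=(z>150)&(z<158)&(np.hypot(P[...,0]-535,P[...,1]-210)<30);q=P[m]
print('collar',cv2.minEnclosingCircle(cv2.convexHull(q[:,:2].astype(np.float32))))
cv2.imwrite('pics/w8c.png',cv2.resize(c['color'][130:230,270:380],None,fx=6,fy=6,interpolation=cv2.INTER_CUBIC))
E
```

```text
11.7 [479.96982781  19.40569547 143.14496899] [-0.01449955 -0.14677782  0.11001671] 61.00235458603588
1825 29.75556330869125 ((478.27813720703125, 17.482332229614258), 21.00058364868164)
ball [534.78548719 208.56100832 161.56569485] 707 0.5292124200960577
collar ((535.3743286132812, 208.687744140625), 23.168853759765625)
```

View pics/w9.png

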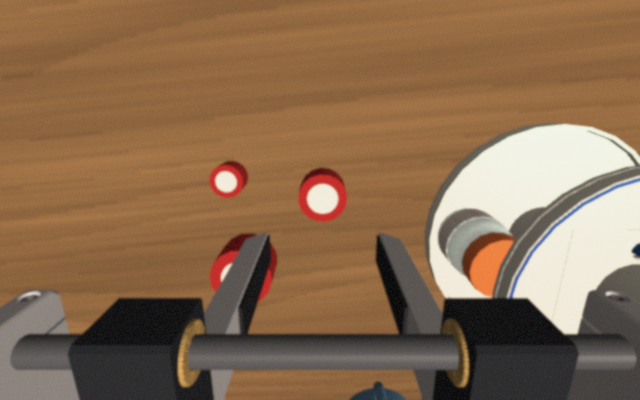

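View pics/w8c.png

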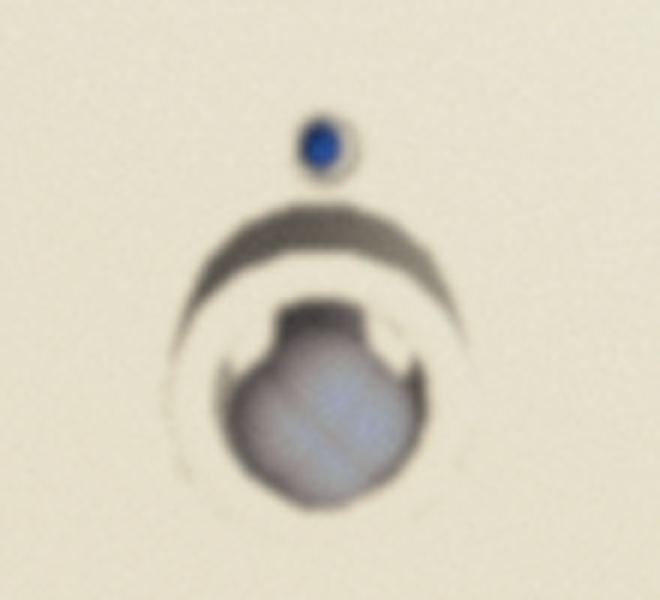

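Emit:
jog_arm --series '[0,0,0,-0.0012,-0.0006,-0.05,0.3,0,0,0,-0.0012,-0.0006,-0.1,0.3,0,0,0,-0.0012,-0.0006,-0.12,0.3,0,0,0,-0.0012,-0.0006,-0.12,0.3,0,0,0,-0.0012,-0.0006,-0.12,-1,0,0,0,-0.0012,-0.0006,-0.12,-1,0,0,0,-0.0012,-0.0006,-0.12,-1,0,0,0,-0.0012,-0.0006,-0.12,-1,0,0,0,-0.0012,-0.0006,-0.12,-1,0,0,0,-0.0012,-0.0006,-0.12,-1]' --squeeze 60

```text
clock: 12.95
eef_pos: [478.7, 18.5, 22.7]
eef_rot: [0.11, 1.57, 0.015]
wrist_force: [-2.0, -0.4, 8.1]
finger_gap: 41.3
```

Emit:
jog_arm --series '[0,0,0,0,0,0.05,-1,0,0,0,0,0,0.1,-1,0,0,0,0,0,0.15,-1,0,0,0,0.005,0.01,0.2,-1,0,0,0,0.02,0.06,0.21,-1,0,0,0,0.035,0.11,0.21,-1,0,0,0,0.05,0.16,0.21,-1,0,0,0,0.0567,0.1914,0.21,-1,0,0,0,0.0567,0.1914,0.21,-1,0,0,0,0.0567,0.1914,0.21,-1,0,0,0,0.0567,0.1914,0.21,-1]'

```text
clock: 14.32
eef_pos: [534.9, 208.9, 232.2]
eef_rot: [-0.087, 1.571, -0.183]
wrist_force: [-0.2, 0.5, -1.1]
finger_gap: 41.6
```

```bash
python3 - <<'E'
from h import *
c=snap('wrist','w10'); s=manip.read_state(); print(s['clock'],s['eef_pos'],s['wrist_force'],s['finger_gap'])
snap('scene','s10');snap('top','t10')
cv2.imwrite('pics/m10.png',np.vstack([np.hstack([cv2.resize(c['color'][150:350,200:450],(400,300)),cv2.resize(load('s10')['color'][100:220,270:430],(400,300))])]))
E
```

```text
14.375 [534.97283797 208.98214677 232.23241835] [-0.3600792  -0.63432748  0.67369371] 41.373701915433585
```

View pics/m10.png

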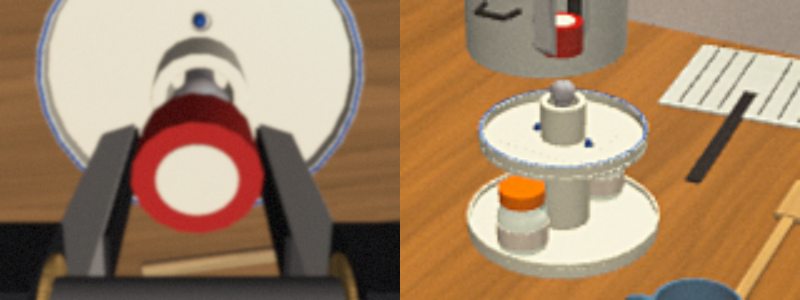

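```bash
python3 - <<'E'
from h import *
c=load('w10');P=cloud(c);z=P[...,2]
m=(z>235)&(z<244);im=c['color'].astype(int)
m&=np.hypot(P[...,0]-535,P[...,1]-209)<30
red=(im[...,2]>120)&(im[...,1]<60);wh=(im.min(-1)>150)
q=P[m&(red|wh)];print(len(q),np.median(q[:,2]),cv2.minEnclosingCircle(cv2.convexHull(q[:,:2].astype(np.float32))))
n,l,st,ce=cv2.connectedComponentsWithStats((m&wh).astype(np.uint8));i=1+st[1:,4].argmax();print(ce[i],st[i],wz(c,*ce[i],239.5))
E
```

```text
4379 239.2606291520551 ((534.3846435546875, 207.31076049804688), 21.188404083251953)
[322.75314036 269.43965046] [ 298  247   51   46 1831] [534.57546216 207.51152463 239.5       ]
```

Emit:
jog_arm --series '[0,0,0,0.0005,0.0012,-0.01,-1,0,0,0,0.0005,0.0012,-0.02,-1,0,0,0,0.0005,0.0012,-0.03,-1,0,0,0,0.0005,0.0012,-0.036,-1,0,0,0,0.0005,0.0012,-0.039,-1,0,0,0,0.0005,0.0012,-0.04,-1,0,0,0,0.0005,0.0012,-0.04,-1]'

```text
clock: 15.35
eef_pos: [535.6, 210.9, 192.4]
eef_rot: [-0.323, 1.57, -0.418]
wrist_force: [-1.5, -3.6, 3.5]
finger_gap: 41.5
```

Emit:
jog_arm --series '[0,0,0,-0.0003,-0.0007,0,-1,0,0,0,-0.0003,-0.0007,-0.001,-1,0,0,0,-0.0003,-0.0007,-0.002,-1,0,0,0,-0.0003,-0.0007,-0.003,-1,0,0,0,-0.0003,-0.0007,-0.003,-1]'

```text
clock: 15.98
eef_pos: [535.6, 210.4, 190.0]
eef_rot: [0.351, 1.569, 0.256]
wrist_force: [-0.3, -3.4, 9.2]
finger_gap: 41.5
```

```bash
python3 - <<'E'
from h import *
c=snap('wrist','w11'); s=manip.read_state(); print(s['clock'],s['eef_pos'],s['wrist_force'],s['finger_gap'])
snap('scene','s11')
cv2.imwrite('pics/m11.png',np.hstack([cv2.resize(c['color'][150:350,200:450],(400,300)),cv2.resize(load('s11')['color'][100:220,270:430],(400,300))]))
E
```

```text
16.025 [535.56024685 210.44187428 190.0420174 ] [-1.74752712 -2.70447138 10.42685071] 41.767870284566655
```

View pics/m11.png

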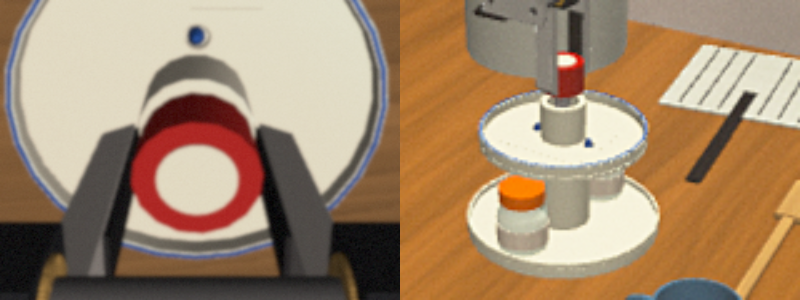

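Cap upright and centred, at about 72 mm over the seat, 10 N. Continuing through the click.

Emit:
jog_arm --series '[0,0,0,0,-0.0003,-0.002,-1,0,0,0,0,-0.0003,-0.004,-1,0,0,0,0,-0.0003,-0.006,-1,0,0,0,0,-0.0003,-0.008,-1,0,0,0,0,-0.0003,-0.008,-1]'

```text
clock: 16.7
eef_pos: [534.9, 210.1, 179.8]
eef_rot: [-2.867, 1.569, -2.962]
wrist_force: [3.9, 0.3, -8.1]
finger_gap: 41.7
```

Emit:
jog_arm --series '[0,0,0,0,0,-0.001,-1,0,0,0,0,0,-0.002,-1,0,0,0,0,0,-0.003,-1,0,0,0,0,0,-0.003,-1,0,0,0,0,0,-0.003,-1]'

```text
clock: 17.32
eef_pos: [535.1, 210.1, 178.1]
eef_rot: [0.979, 1.571, 0.885]
wrist_force: [-0.2, 0.4, -0.7]
finger_gap: 41.5
```

Emit:
jog_arm --series '[0,0,0,0,0,-0.001,-1,0,0,0,0,0,-0.002,-1,0,0,0,0,0,-0.002,-1,0,0,0,0,0,-0.002,-1]'

```text
clock: 17.82
eef_pos: [535.3, 210.2, 177.8]
eef_rot: [0.377, 1.569, 0.282]
wrist_force: [-6.7, -2.4, 14.7]
finger_gap: 41.4
```

Emit:
jog_arm --series '[0,0,0,0,0,-0.0005,-1,0,0,0,0,0,-0.001,-1,0,0,0,0,0,-0.001,-1,0,0,0,0,0,-0.001,-1,0,0,0,0,0,-0.001,-1]'

```text
clock: 18.45
eef_pos: [535.3, 210.2, 177.7]
eef_rot: [0.352, 1.569, 0.257]
wrist_force: [-12.0, -3.4, 23.1]
finger_gap: 41.6
```

```bash
python3 - <<'E'
from h import *
c=snap('wrist','w12'); 
snap('scene','s12');snap('top','t12')
for i in range(3):
    s=manip.read_state(); print(s['clock'],s['eef_pos'],s['wrist_force'],s['finger_gap'],s['moment'])
    manip.camera('top')
P=cloud(c);z=P[...,2]
q=P[(z>180)&(z<190)&(np.hypot(P[...,0]-535,P[...,1]-209)<30)];print('cap top',np.median(q[:,2]),cv2.minEnclosingCircle(cv2.convexHull(q[:,:2].astype(np.float32))))
print('floor',[round(float(np.nanmedian(z[v:v+8,u:u+8])),2) for u,v in [(240,150),(320,110),(400,150),(320,130)]])
cv2.imwrite('pics/m12.png',np.hstack([cv2.resize(c['color'][150:350,200:450],(400,300)),cv2.resize(load('s12')['color'][100:220,270:430],(400,300))]))
E
```

```text
18.6 [535.27305281 210.16480678 177.69358388] [-10.37683627  -4.3818872   22.29467605] 41.738241614156976 [-0.76793726  2.08194468  0.00672076]
18.65 [535.28828334 210.16571714 177.71228127] [-11.05508314  -4.81188016  22.29664331] 41.78796121587647 [-0.75506654  2.11716122 -0.07933485]
18.7 [535.28514962 210.15815445 177.72235704] [-10.850637    -4.39576195  22.80553212] 41.71999320592068 [-0.78240398  2.12093812  0.03868994]
cap top 184.79762968880792 ((527.7902221679688, 209.83392333984375), 28.618934631347656)
floor [114.32, 114.35, 114.32, 114.4]
```

View pics/m12.png

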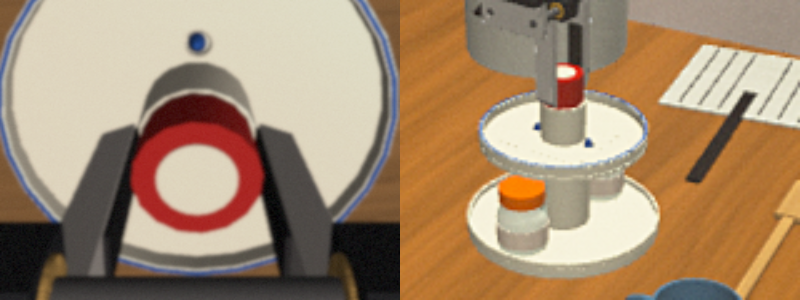

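```bash
python3 -c "
from cell import manip
print(manip.sign_off()); s=manip.read_state(); print(s['clock'],s['eef_pos'],s['wrist_force'])"
```

```text
the job is handed in; nothing more can be done
None
the job is handed in; nothing more can be done
```

The tray is seated on the pillar with the pegs through its holes, and the middle-sized red cap is clicked over the ball and pressed onto the collar. I handed the job in at about 18.7 s with the gripper still holding and pressing the cap. `sign_off()` reports no verdict.

- **Tray:** its floor reads about 114.3 mm at four spots (expected 115, and this camera reads about 0.5 mm low). One blue peg is visible in its hole, and the tray showed no tilt.
- **Cap:** I chose the 30 mm high cap, at (307, 259) in the top picture. The force rose to about 10 N, then turned to a pull at the click. Its top now reads 184.8 mm, against 185 mm when home.
- **Press:** the wrist force is about 22 N upward, with the grip set to 60 N and the fingers 41.7 mm apart on the cap.

**Checks that disagreed or failed:**
- There is a side force of about 11 N, which I left in place.
- The cameras disagreed by 1 to 2 mm on the seat and ball position. I corrected for this by comparing readings from the wrist camera alone.
- The last automatic fit of the cap's centre took in the fingers as well and was no use. I judged the centring from the wrist and scene pictures and the tool position instead.

The jars, mug, tongs and stick were not touched, judging by the planned path. I did not measure them again at the end.

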